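Find the heavy side of a tube mixer's wheel and hold it down

TASK

The wheel of the tube mixer is out of balance, and the tubes do not show where. Turn the keeper fully across the axle so that the wheel cannot lift out of its open bearing; only then swing the wheel well round by hand and find from the way it rolls back which side of it is heavy. Finish while holding the wheel still by its rim with the heavy side straight down, so that I can swap the lowest tube: do not let go at the end, and leave the rack, the bottle and the beaker where they are.

Things in the scene. Friction and masses are not known exactly. Their poses are not given: they have to be found in the camera images.
- rotator: Tube mixer fixed on the bench: base plate 285 x 150 mm, white housing 160 mm high at its far end (62 to 172 mm in x), bearing block 20 x 64 mm at its near end (centred at x = -82 mm, top 131.5 mm high), between them a white wheel on a level axle. Origin: on the bench right below the wheel's centre; x runs along the axle from the robot towards the housing, y to the left, z up.
- axle (a point): Centre of the wheel on the axle, 125 mm above the bench (it does not turn). Let go with its heavy side far off the bottom, the wheel rolls back slowly, without swinging past, and rests within 4 s. The bearings are stiff: it stops 19 to 31 degrees short of the bottom, equally far on either side, and stays wherever it is let go nearer the bottom (or the very top) than that, as it does at the start.
- wheel: White disc, 200 mm in diameter, 14 mm thick, on the axle; origin at its centre; x along the axle towards the housing, z to the empty tube place; it turns about x without a stop. Seven tubes lie along the axle and stand out 41 mm on both faces, caps to the robot; nothing stands out farther than 61 mm from the axle, so the rim can be pinched across its thickness anywhere.
- wheel_hole (a point): Centre of the one empty tube place (dark round hole of 17 mm in a black rubber ring), in the middle of the disc's thickness, 48 mm from the axle; the eight places lie 45 degrees apart. It tells how the wheel stands. Some tubes are much heavier than others, and the heavy side may lie anywhere with respect to this hole.
- keeper (a joint): Turnbutton (steel bar 11 mm wide, 3.5 mm thick) on the bearing block, turning about an upright screw 20 mm to the right of the axle. Angle in rad: 0 = open, pointing along the axle to the robot; it grows clockwise seen from above, to 1.571 = shut, across the axle against its stop pin, pointing left. It stays where it is left and moves with about 1 N at its tab.
- keeper_tab (a point): Centre of the keeper's upright steel tab, 20 mm long along the bar, 5 mm thick, 26 mm high, 38 mm from the keeper's screw; its top is 159.5 mm above the bench.
- keeper_pivot (a point): Centre of the keeper's screw at the underside of the bar, 132 mm above the bench; the bar's top is 3.5 mm higher, the screw's head 8.5 mm.
- tube_rack: White wire tube rack with three tubes, 77 x 195 x 66 mm, standing to the left; origin at the centre of its underside. A bystander.
- reagent_a: Brown bottle with black cap, 48 mm in diameter, 90 mm high; origin at the centre of its underside. A bystander.
- beaker: Clear beaker, 53 mm in diameter, 67 mm high; origin at the centre of its underside. A bystander.

How it is judged:
On the way, in this order (a step that is already met when the one before it is completed fails the run):
1. the keeper lies across the axle (within 8 degrees of its stop) (value of joint keeper above 1.43 rad), for 0.2 s.
2. the wheel has been swung at least 60 degrees from where it stood (distance of wheel_hole from where it was at the start of the episode above 0.048 m).
At the end, for the whole second after the job is handed in: The keeper is shut (within 8 degrees of its stop), the heavy side of the wheel is within 10 degrees of straight down, and the fingers hold the wheel still with at least 3 N through the last second (value of joint keeper above 1.43 rad and y of heavy_side in the frame of rotator between -0.0118 and 0.0118 m and z of heavy_side in the frame of rotator below 0.09 m and angular speed of wheel below 0.1 rad/s and contact force between the fingers and wheel above 3 N); the arm keeps its last pose, push and grip.
It fails at once if the wheel is turned (by more than about 12 degrees) while the keeper is not yet, or no longer, across the axle (value of joint keeper below 1.2 rad and distance of wheel_hole from where it was at the start of the episode above 0.01 m).
It fails at once if the rack, the bottle or the beaker is pushed by more than 30 mm (distance of any of tube_rack, reagent_a, beaker from where it was at the start of the episode above 0.03 m).
It also fails if it takes over 72 s, if anything falls off the work surface, if the arm or the gripper's body presses on something with over 40 N, if the wrist force passes 120 N, or if a joint passes its speed limit or range.

ROBOT

A 6-joint arm with a two-finger parallel gripper is mounted at the origin on a cart in front of the work surface, level with it; the furniture and walls round the work are solid. World frame = base frame: x ahead of the robot, y to its left, z up, the work surface at z = 0. Lengths are in m, angles in rad, forces in N, time in s.
With the tool pointing down it reaches from about 0.2 to 0.875 m from the base axis. Payload 3.4 kg.
Tool frame: the origin (TCP) lies midway between the tips of the shut fingers; the grasp point (between the pads) lies 19 mm behind it; z points along the fingers, y is the line along which they close (so a half turn about z gives the same grasp; the last joint's range is limited). The gripper opens to 94 mm and grips with 3 to 60 N. Pads are 16 mm wide; open, the fingers measure 119 mm over their backs; the gripper's body (75 mm by 177 mm) begins 78 mm behind the grasp point.
Start: joints at [-1.424, 0.276, 1.505, -0, 1.361, -0.121], TCP at [0.152, -0.555, 0.205] pointing down, gripper open.
Joint ranges: [-2.89, 2.89], [-0.75, 2.08], [0.22, 2.7], [-1.18, 4.32], [0.11, 2.71], [-2.7, 2.7]. Speed limits (rad/s): [2.57, 2.57, 3.14, 3.14, 3.14, 3.14].

INTERFACE

Orientations are given as a unit quaternion [x, y, z, w].
In Python, from workcell import state, eyes, robot gives the robot as it stands. The module is installed in compiled form; this text tells all that it offers.
- The arm moves only by the shell command python3 -m creep 'ROWS' [OPENING]. ROWS is JSON, one flat list of numbers, 6 for each row, row after row: the shift along the tool's x, y, z in units of 250 mm (1.0 is 250 mm), then the turn, a rotation vector about the tool's x, y, z in units of 60 degrees (1.0 is 60 degrees). A call has exactly 5 rows; each row shifts and turns the commanded pose from where the row before left it, along the tool's axes as they then stand; what a row does not reach is not made up. A row lasts 1/10 s, in which the tool goes at most 50 mm and 8.59 degrees, less where a joint would pass 70% of its speed; a pose out of reach is approached as far as the arm can. A call with a number of a shift or a turn outside -1 to 1 is refused whole. A call with a gripper value outside its range is refused whole. OPENING is the opening, from 0 (shut) to 1 (fully open), set as the call begins (- or left out, the last holds). The fingers move at their own pace and stop on an object; the grip force is fixed at half the most. Time passes only in rows, so rows that do not move let the fingers close, or fill a call up. It gives the time, the measured TCP pose, the force, the opening and the grip force at its end, in the units of the state.
- state(): the state, without advancing time (a new reading comes with each control period).
- eyes.get_image(name): name is "scene" or "top" or "wrist"; returns a dict with "color" (480x640x3 uint8, red, green, blue), "depth" (480x640 float32, m along the optical axis (not along the pixel's ray), 0 where there is no reading), "fx", "fy", "cx", "cy" (pixels), "R" (3x3) and "t" (3): a world point X has camera coordinates R X + t. Camera axes: x right, y down, z forward; pixel columns grow to the right and rows downward; lengths in m; the calibration is good to about 2 mm. A picture is of the moment at which its call begins.
- robot.sign_off(): hands the job in; it is judged then, once.
The state is a dict: "time_s": time; "joint_positions": joint angles; "dq": joint speeds; "joint_efforts": joint torques, N m; "ee_pos": TCP position; "orientation": TCP orientation; "force": force on the tool from outside, world axes, zero at the start; "torque": the same for the moment, N m; "finger_gap": opening from 0.0 (shut) to 1.0 (fully open); "grasp_force": force on a finger pad.
Only numpy, scipy, OpenCV 4.12 (cv2) and the standard library are available. Lean on these libraries where they do the work, as an engineer would, in place of code of your own. Each camera call takes 0.05 s, during which the arm holds its last target. There are 200 camera calls.

## Working session

There is one attempt and no reset: what is moved stays moved. The work goes in short steps, Python scripts to look and compute and a shell command to move; the robot and the scene stay as the last step left them, time stands still between calls to the robot, and variables do not carry over. Pictures are saved under pics/ and viewed, at most 10 in all, crops included, and the job is handed in when it is done.

```bash
mkdir -p pics
python3 - <<'E'
from workcell import state, eyes, robot
import cv2,numpy as np,pickle
s=state();print(s)
ims={n:eyes.get_image(n) for n in("scene","top")}
pickle.dump(ims,open('i0.pkl','wb'))
for n,i in ims.items():
    cv2.imwrite(f'pics/{n}0.png',i['color'][:,:,::-1]);print(n,i['fx'],i['cx'],i['cy'],(-i['R'].T@i['t']).round(3),i['R'].round(3).tolist())
E
```

```text
{'time_s': 0.0, 'joint_positions': array([-1.42403237e+00,  2.76569255e-01,  1.50607501e+00,  4.50181608e-05,
        1.36068701e+00, -1.20986905e-01]), 'dq': array([-0.00091633, -0.00116526,  0.00058696,  0.00096874, -0.00030323,
       -0.00256075]), 'joint_efforts': array([-8.06168500e-04, -4.04585767e+01, -2.37229300e+01,  7.01584574e-02,
        3.45245004e-02, -1.40218981e-04]), 'ee_pos': array([ 0.15206309, -0.55396916,  0.20464258]), 'orientation': array([ 9.91052315e-01,  1.33471166e-01,  1.08043097e-05, -8.69523238e-04]), 'force': array([-0.10104063,  0.20531064,  0.50766354]), 'torque': array([-0.00887116, -0.02724096,  0.02007108]), 'grasp_force': 0.0, 'finger_gap': 1.0006323693803327}
scene 503.62707360391977 323.15975290656235 236.73854317159382 [-0.3    0.567  1.085] [[-0.553, -0.833, -0.02], [-0.572, 0.397, -0.718], [0.606, -0.386, -0.696]]
top 447.91906958803577 321.6075462982601 240.30427590544718 [0.411 0.021 1.253] [[0.021, -1.0, -0.011], [-0.995, -0.02, -0.096], [0.096, 0.013, -0.995]]
```

View pics/scene0.png

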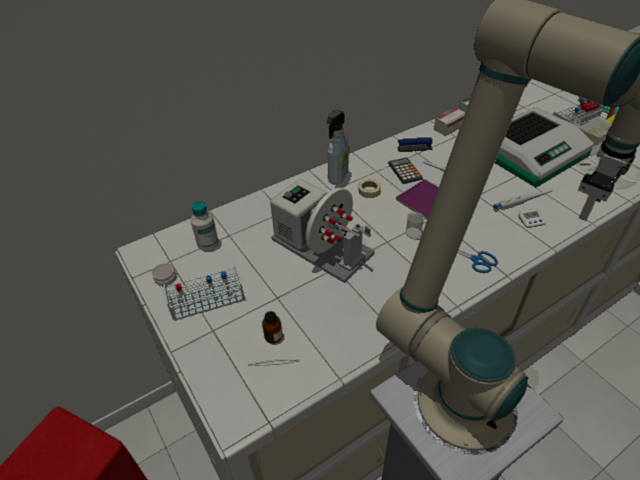

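View pics/top0.png

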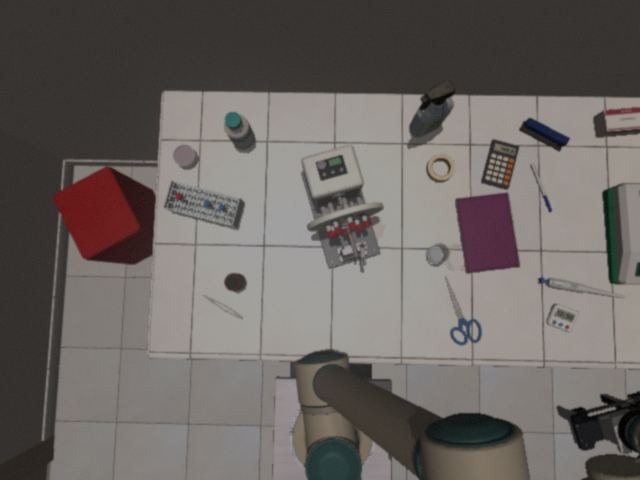

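The scene view shows the mixer around (325,225), with the keeper near (363,231). The top view shows the housing at (335,170), wheel at (345,215) and keeper at (363,258), open. Next I fit the mixer pose from depth and zoom in.

```bash
cat > h.py <<'E'
import numpy as np,cv2,pickle
from scipy.spatial.transform import Rotation as Ro
def cloud(i):
    v,u=np.mgrid[:480,:640];d=i['depth']
    P=np.stack([(u-i['cx'])/i['fx']*d,(v-i['cy'])/i['fy']*d,d],-1)
    return (P-i['t'])@i['R']
def ray(i,u,v):
    d=i['R'].T@np.array([(u-i['cx'])/i['fx'],(v-i['cy'])/i['fy'],1]);return -i['R'].T@i['t'],d
def proj(i,X):
    c=i['R']@np.asarray(X)+i['t'];return np.array([c[0]/c[2]*i['fx']+i['cx'],c[1]/c[2]*i['fy']+i['cy']])
def tri(obs):
    A=np.zeros((3,3));b=np.zeros(3)
    for i,u,v in obs:
        o,d=ray(i,u,v);d/=np.linalg.norm(d);M=np.eye(3)-np.outer(d,d);A+=M;b+=M@o
    return np.linalg.solve(A,b)
E
python3 - <<'E'
from h import *
I=pickle.load(open('i0.pkl','rb'));t=I['top'];s=I['scene']
C=cloud(t)
m=(C[...,2]>.15)&(C[...,2]<.172)&(t['depth']>0);m[:, :290]=0;m[:,375:]=0;m[:135]=0;m[198:]=0
P=C[m];print(len(P),np.median(P[:,2]));r=cv2.minAreaRect(P[:,:2].astype(np.float32)*1000);print('housing',r)
m=(C[...,2]>.19)&(C[...,2]<.24);m[:, :290]=0;m[:,395:]=0;m[:190]=0;m[235:]=0
P=C[m];print('wheel top',len(P),P.mean(0),P.max(0)[2]);
m=(C[...,2]>.10);m[:, :290]=0;m[:,395:]=0;m[:195]=0;m[235:]=0
r=cv2.minAreaRect(C[m][:,:2].astype(np.float32)*1000);print('wheel',r)
a=cv2.resize(s['color'][175:285,275:385],(600,600),interpolation=cv2.INTER_CUBIC)
cv2.imwrite('pics/c1.png',a[:,:,::-1])
b=cv2.resize(t['color'][195:275,295:395],(800,640),interpolation=cv2.INTER_CUBIC)[:600]
cv2.imwrite('pics/c2.png',b[:,:,::-1])
E
```

```text
2279 0.1589765267899793
housing ((689.7474975585938, 13.379623413085938), (112.22879028320312, 135.90982055664062), 17.62249755859375)
wheel top 446 [ 0.57699924 -0.01886104  0.21308994] 0.22935159545825998
wheel ((556.1380615234375, 18.520004272460938), (164.869873046875, 240.16685485839844), 54.43606948852539)
```

View pics/c1.png

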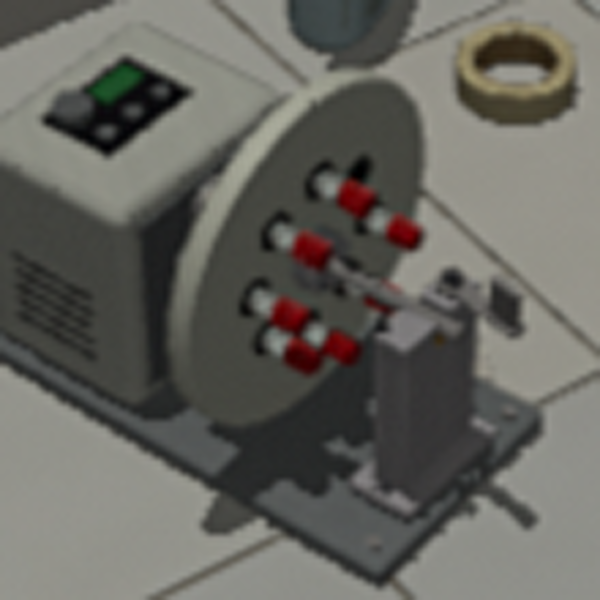

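View pics/c2.png

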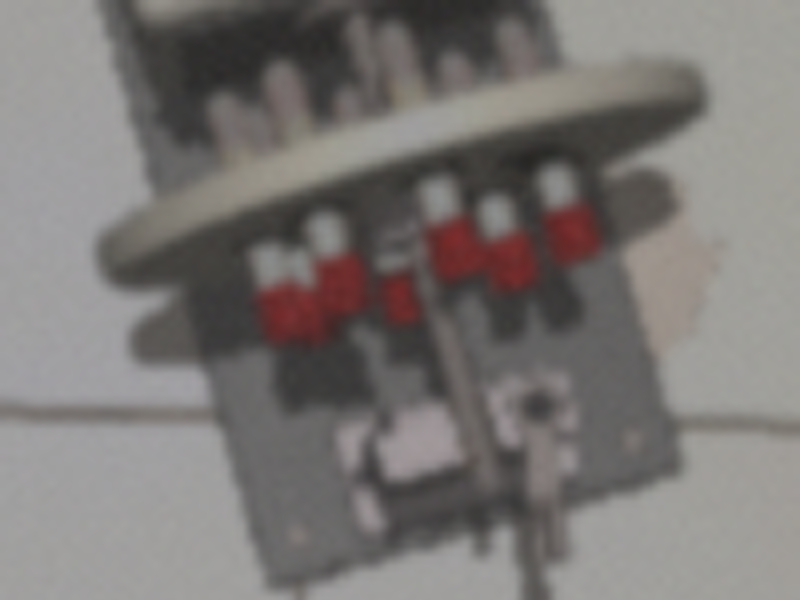

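```bash
cat >> h.py <<'E'
def fitO(p,R=None): pass
E
python3 - <<'E'
from h import *
I=pickle.load(open('i0.pkl','rb'));t=I['top'];s=I['scene']
sc=lambda x,y:(x/5.4545+275-.4,y/5.4545+175-.4)
tc=lambda x,y:(x/8+295-.45,y/8+195-.45)
screw=tri([(s,*sc(452,278)),(t,*tc(540,398))]);print('screw',screw)
C=cloud(t)
m=(C[...,2]>.15)&(C[...,2]<.172)&(t['depth']>0);m[:, :290]=0;m[:,375:]=0;m[:135]=0;m[198:]=0
m=cv2.morphologyEx(m.astype(np.uint8),cv2.MORPH_OPEN,np.ones((5,5)))>0
r=cv2.minAreaRect(C[m][:,:2].astype(np.float32)*1000);print(r)
hc=np.array(r[0])/1000
for m0 in (.205,.215): 
    m=(C[...,2]>m0)&(C[...,2]<.24);m[:, :290]=0;m[:,395:]=0;m[:190]=0;m[235:]=0
    w,V=np.linalg.eigh(np.cov(C[m][:,:2].T));print('wheelline yaw',np.degrees(np.arctan2(-V[0,1],V[1,1])),C[m].mean(0))
# fit yaw, origin from housing centre (117,0), screw (-82,-20)
a=hc-screw[:2]; yaw=np.arctan2(a[1],a[0])-np.arctan2(.020,.199);print('yaw',np.degrees(yaw),np.linalg.norm(a),'exp .200')
c,q=np.cos(yaw),np.sin(yaw);R=np.array([[c,-q,0],[q,c,0],[0,0,1]])
O=np.r_[((hc-R[:2,:2]@[.117,0])+(screw[:2]-R[:2,:2]@[-.082,-.02]))/2,0];print('O',O)
np.savez('pose.npz',R=R,O=O,yaw=yaw)
def loc(uv):
    o,d=ray(s,*uv);o=R.T@(o-O);d=R.T@d;k=(-.007-o[0])/d[0];return o+k*d
for n,p in dict(hole=(360,168),t1=(318,183),t2=(274,235),t3=(254,298),t4=(268,340)).items():
    l=loc(sc(*p))-[0,0,.125];print(n,l.round(4),np.hypot(l[1],l[2]).round(4),'ang from up, toward +y',np.degrees(np.arctan2(l[1],l[2])).round(1))
W=lambda p:O+R@np.array(p)
for im,n in((s,'s'),(t,'t')):
    vis=im['color'].copy()
    for p in [(-.082,-.02,.14),(-.12,-.02,.1595),(-.082,0,.125),(0,0,.225),(0,.1,.125),(0,-.1,.125),(.062,.0,.16),(-.007,0,.125),(-.092,.032,.1315),(-.092,-.032,.1315),(.172,.04,.16)]:
        u=proj(im,W(p));cv2.circle(vis,tuple(int(round(x)) for x in u),1,(0,255,0),-1)
    cv2.imwrite(f'pics/v{n}.png',vis[:,:,::-1])
a=cv2.resize(cv2.imread('pics/vs.png')[175:285,275:385],(400,400));b=cv2.resize(cv2.imread('pics/vt.png')[165:275,295:395],(364,400))
cv2.imwrite('pics/v.png',np.hstack([a,b]))
E
```

```text
screw [ 0.51130471 -0.06447367  0.13327215]
((690.9920043945312, 13.586097717285156), (109.64181518554688, 135.3533935546875), 17.91187858581543)
wheelline yaw 17.148893938056325 [ 0.57801408 -0.0204611   0.21831478]
wheelline yaw 17.22861816586196 [ 0.5785675  -0.02111597  0.22175975]
yaw 17.741996716541486 0.19591031545788637 exp .200
O [ 0.58143337 -0.0212522   0.        ]
hole [-0.007  -0.036   0.0329] 0.0488 ang from up, toward +y -47.6
t1 [-0.007  -0.0007  0.0469] 0.0469 ang from up, toward +y -0.9
t2 [-0.007   0.0354  0.0372] 0.0514 ang from up, toward +y 43.5
t3 [-0.007   0.0525  0.0066] 0.0529 ang from up, toward +y 82.8
t4 [-0.007   0.0423 -0.0309] 0.0524 ang from up, toward +y 126.2
```

View pics/v.png

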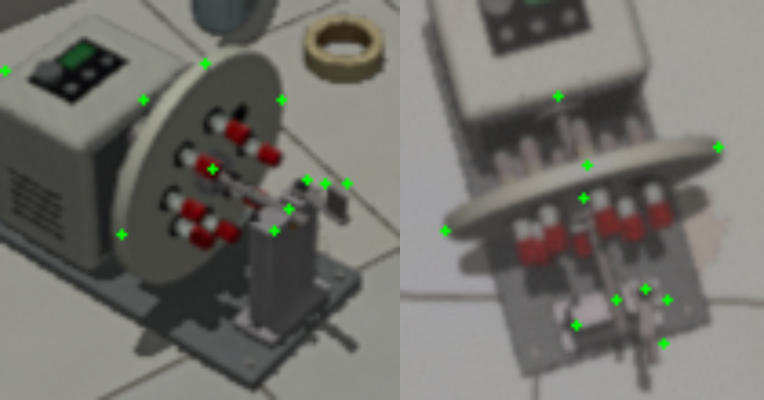

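The overlay fits: mixer at about (0.58, -0.021), yaw about 17.5°, keeper open, hole about 47° right of top. I'll move above the keeper for a closer look.

```bash
python3 -m creep '[0,0,-0.1,0,0,0, 0.1,-0.1,-0.1,0,0,0, 0.12,-0.12,-0.1,0,0,0, 0.12,-0.12,-0.1,0,0,0, 0.12,-0.12,-0.1,0,0,0]' 0
python3 -m creep '[0.12,-0.12,0,0,0,0, 0.12,-0.12,0,0,0,0, 0.12,-0.12,0,0,0,0, 0.12,-0.12,0,0,0,0, 0.12,-0.12,0,0,0,0]'
python3 -m creep '[0.12,-0.12,0,0,0,0, 0.12,-0.12,0,0,0,0, 0.12,-0.12,0,0,0,0, 0.12,-0.12,0,0,0,0, 0,0,0,0,0,0]'
python3 - <<'E'
from workcell import state,eyes
import numpy as np
from h import *
s=state();print(s['joint_positions'].round(3),s['ee_pos'].round(4),s['orientation'].round(3))
i=eyes.get_image('wrist');pickle.dump(i,open('w1.pkl','wb'));cv2.imwrite('pics/w1.png',i['color'][:,:,::-1])
R=Ro.from_quat(s['orientation']).as_matrix();print('cam in tool',(R.T@(-i['R'].T@i['t']-s['ee_pos'])).round(3),(i['R']@R).round(2).tolist())
E
```

```text
time_s: 0.6
ee_pos: [0.233, -0.4115, 0.3309]
orientation: [0.991, 0.133, 0.0, -0.0]
force: [0.7, -0.1, -0.3]
finger_gap: 0.609
grasp_force: 0.0
time_s: 1.1
ee_pos: [0.3379, -0.2271, 0.3303]
orientation: [0.991, 0.133, 0.0, -0.0]
force: [0.2, -0.3, -0.3]
finger_gap: 0.187
grasp_force: 0.0
time_s: 1.6
ee_pos: [0.423, -0.077, 0.33]
orientation: [0.991, 0.137, 0.0, -0.001]
force: [-1.3, -1.0, -0.5]
finger_gap: 0.003
grasp_force: 0.0
[-0.345  0.002  1.535  0.003  1.605  0.951] [ 0.423 -0.077  0.33 ] [ 0.991  0.137  0.    -0.001]
cam in tool [ 0.081  0.    -0.179] [[-0.0, 1.0, -0.0], [-0.96, -0.0, -0.27], [-0.27, 0.0, 0.96]]
```

View pics/w1.png

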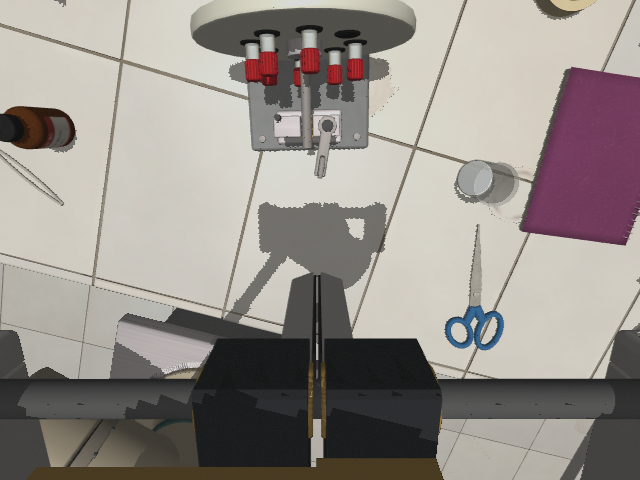

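The wrist view shows the screw at (327,126), tab around (321,164), and hole at (347,34).

Run:
```python
from h import *
I=pickle.load(open('i0.pkl','rb'));t=I['top'];s=I['scene'];w=pickle.load(open('w1.pkl','rb'))
sc=lambda x,y:(x/5.4545+275-.4,y/5.4545+175-.4)
tc=lambda x,y:(x/8+295-.45,y/8+195-.45)
z=np.load('pose.npz');R,O=z['R'],z['O']
S=tri([(s,*sc(452,275)),(t,*tc(540,398)),(w,327,125)]);T=tri([(s,*sc(505,295)),(w,321,164)])
L=lambda p:(R.T@(p-O)).round(4)
print('screw',S,L(S),'tab',T,L(T),'ang',np.degrees(np.arctan2(*(L(T)-L(S))[[1,0]]*[1,-1])))
for n,uv,h in (('screw',(327,126),.14),('bartip/tab top',(321,163),.155)):
    o,d=ray(w,*uv);p=o+d*(h-o[2])/d[2];print(n,p.round(4),L(p))
C=cloud(w)
m=(C[...,2]>.13)&(np.arange(640)>300)&(np.arange(640)<345)&(np.arange(480)[:,None]>115)&(np.arange(480)[:,None]<185)
P=(C[m]-O)@R;Q=P[P[:,2]>.148];print(len(Q),Q.mean(0).round(4),Q.min(0).round(4),Q.max(0).round(4));Q=P[(P[:,2]<.142)];print(Q.mean(0),Q.min(0),Q.max(0))
m=(C[...,2]>.06)&(C[...,2]<.24)&(np.arange(480)[:,None]<60)&(np.arange(640)>185)&(np.arange(640)<420)
P=C[m];P=P[P[:,2]>.2];v,V=np.linalg.eigh(np.cov(P[:,:2].T));print('wheel yaw',np.degrees(np.arctan2(-V[0,1],V[1,1])),P.mean(0))
```

```text
screw [ 0.50886343 -0.06351021  0.1380263 ] [-0.082  -0.0181  0.138 ] tab [ 0.47165089 -0.06685088  0.15082258] [-0.1185 -0.01    0.1508] ang 12.512185783446352
screw [ 0.5056 -0.0639  0.14  ] [-0.0852 -0.0175  0.14  ]
bartip/tab top [ 0.4722 -0.0674  0.155 ] [-0.1181 -0.0106  0.155 ]
130 [-0.1181 -0.0101  0.191 ] [-0.1315 -0.0136  0.1494] [-0.0873 -0.0065  0.5092]
[-0.09432165 -0.01394082  0.13456697] [-0.13270007 -0.02948419  0.13000665] [-0.07513717  0.00493324  0.14179248]
wheel yaw 16.409225030394303 [ 0.57402553 -0.0198979   0.21353897]
```

```bash
python3 -m creep '[0,0,0,0,0,-0.132, 0,0,0,0,0,-0.132, 0,0,0,0,0,-0.132, 0,0,0,0,0,-0.132, 0,0,0,0,0,-0.132]' 
python3 -m creep '[0,0,0,0,0,-0.132, 0,0,0,0,0,-0.132, 0,0,0,0,0,-0.132, 0,0,0,0,0,-0.132, 0,0,0,0,0,-0.132]'
python3 -m creep '[-0.013,0.037,0.12,0,0,0, -0.013,0.037,0.12,0,0,0, -0.013,0.037,0.12,0,0,0, -0.013,0.037,0.12,0,0,0, -0.013,0.037,0.12,0,0,0]'
cat >> h.py <<'E'
def rep(s):
    R=Ro.from_quat(s['orientation']).as_matrix();p=s['ee_pos'];yaw=np.arctan2(R[1,0],R[0,0])
    z=np.load('pose.npz');Rr,O=z['R'],z['O'];print('tcp',p.round(4),'yaw',np.degrees(yaw).round(1),'tool in rot frame',(Rr.T@(p-O)).round(4),'toolz',(Rr.T@R[:,2]).round(3),'tooly',(Rr.T@R[:,1]).round(3),'j',s['joint_positions'].round(2),'F',s['force'].round(1))
E
python3 -c "
from h import *;from workcell import state
yaw=np.radians(17);c,q=np.cos(yaw),np.sin(yaw);np.savez('pose.npz',R=np.array([[c,-q,0],[q,c,0],[0,0,1]]),O=np.array([.579,-.0215,0]),yaw=yaw)
rep(state())"
```

```text
time_s: 2.15
ee_pos: [0.4207, -0.0828, 0.3302]
orientation: [0.886, 0.463, -0.001, 0.0]
force: [-0.2, -0.3, -0.2]
finger_gap: 0.007
grasp_force: 0.0
time_s: 2.65
ee_pos: [0.4207, -0.0829, 0.3302]
orientation: [0.677, 0.736, -0.001, -0.0]
force: [-0.1, -0.2, 0.2]
finger_gap: 0.004
grasp_force: 0.0
time_s: 3.15
ee_pos: [0.4684, -0.0957, 0.1792]
orientation: [0.679, 0.734, -0.0, 0.0]
force: [-0.2, 0.5, 0.8]
finger_gap: 0.004
grasp_force: 0.0
tcp [ 0.4684 -0.0957  0.1792] yaw 94.4 tool in rot frame [-0.1275 -0.0386  0.1792] toolz [-0.001 -0.001 -1.   ] tooly [ 0.976 -0.218 -0.   ] j [-0.35  0.15  1.74 -0.    1.25 -0.42] F [-0.2  0.5  0.8]
```

```bash
python3 -m creep '[0,0.004,0.045,0,0,0, 0,0.004,0.045,0,0,0, 0,0.004,0.04,0,0,0, 0,0,0,0,0,0, 0,0,0,0,0,0]'
python3 - <<'E'
from h import *;from workcell import state,eyes
rep(state())
w=eyes.get_image('wrist');cv2.imwrite('pics/w2.png',w['color'][:,:,::-1]);pickle.dump(w,open('w2.pkl','wb'))
E
```

```text
time_s: 3.65
ee_pos: [0.4722, -0.0939, 0.1487]
orientation: [0.678, 0.735, 0.0, 0.001]
force: [0.6, -0.2, 0.2]
finger_gap: 0.003
grasp_force: 0.0
tcp [ 0.4722 -0.0939  0.1487] yaw 94.5 tool in rot frame [-0.1233 -0.038   0.1487] toolz [ 0.001 -0.001 -1.   ] tooly [ 0.976 -0.216  0.001] j [-0.34  0.18  1.79 -0.    1.17 -0.42] F [ 0.6 -0.2  0.2]
```

View pics/w2.png

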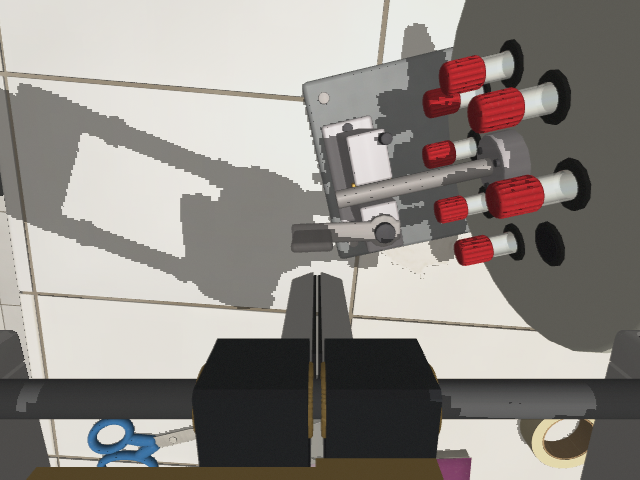

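The fingertips (317,275) sit just beside the tab (310,240), with the screw at (385,233). I'll sweep the arc now.

```bash
python3 -m creep '[0.025,0,0.005,0,0,0, 0.022,0,0.005,0,0,0, 0.02,0,0,0,0,0, 0.022,-0.004,0,0,0,0.13, 0.022,-0.004,0,0,0,0.13]'
python3 -m creep '[0.022,-0.004,0,0,0,0.13, 0.022,-0.004,0,0,0,0.13, 0.022,-0.004,0,0,0,0.13, 0.022,-0.004,0,0,0,0.13, 0.022,-0.004,0,0,0,0.13]'
python3 - <<'E'
from h import *;from workcell import state,eyes
rep(state())
w=eyes.get_image('wrist');cv2.imwrite('pics/w3.png',cv2.resize(w['color'][130:330,160:480],(480,300))[:,:,::-1])
E
```

```text
time_s: 4.2
ee_pos: [0.4684, -0.066, 0.1457]
orientation: [0.773, 0.634, -0.0, 0.001]
force: [-0.3, -1.6, 0.3]
finger_gap: 0.008
grasp_force: 0.8
time_s: 4.7
ee_pos: [0.4762, -0.0399, 0.1457]
orientation: [0.941, 0.339, -0.0, 0.001]
force: [-0.6, -1.6, 0.4]
finger_gap: 0.004
grasp_force: 0.8
tcp [ 0.4762 -0.0399  0.1457] yaw 39.7 tool in rot frame [-0.1037  0.0125  0.1457] toolz [-0.    -0.002 -1.   ] tooly [ 0.385 -0.923  0.002] j [-0.23  0.17  1.8  -0.    1.17  0.65] F [-0.6 -1.6  0.4]
```

View pics/w3.png

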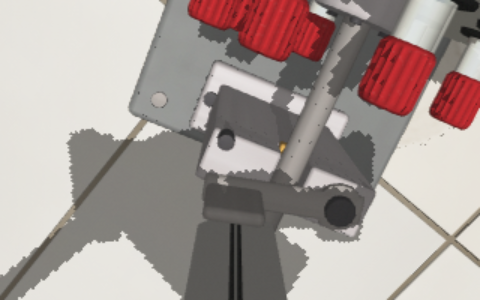

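The bar follows well: tab at (235,200), stop pin at (226,138). I'll continue to the stop.

```bash
python3 -m creep '[0.022,-0.004,0,0,0,0.13, 0.022,-0.004,0,0,0,0.13, 0.022,-0.004,0,0,0,0.12, 0.008,0,0,0,0,0, 0.006,0,0,0,0,0]'
python3 -m creep '[0.006,0,0,0,0,0, 0.006,0,0,0,0,0, 0,0,0,0,0,0, 0,0,0,0,0,0, 0,0,0,0,0,0]'
python3 - <<'E'
from h import *;from workcell import state,eyes
rep(state())
w=eyes.get_image('wrist');cv2.imwrite('pics/w4.png',cv2.resize(w['color'][130:330,160:480],(480,300))[:,:,::-1])
E
```

```text
time_s: 5.25
ee_pos: [0.4834, -0.0306, 0.1452]
orientation: [0.988, 0.152, -0.009, 0.002]
force: [-17.4, -11.6, 12.9]
finger_gap: 0.004
grasp_force: 9.9
time_s: 5.75
ee_pos: [0.4835, -0.0305, 0.1452]
orientation: [0.988, 0.152, -0.012, 0.003]
force: [-20.4, -11.2, 14.4]
finger_gap: 0.006
grasp_force: 11.6
tcp [ 0.4835 -0.0305  0.1452] yaw 17.5 tool in rot frame [-0.094   0.0194  0.1452] toolz [-0.024 -0.002 -1.   ] tooly [ 0.008 -1.     0.002] j [-0.2   0.2   1.77 -0.01  1.19  1.08] F [-20.4 -11.2  14.4]
```

View pics/w4.png

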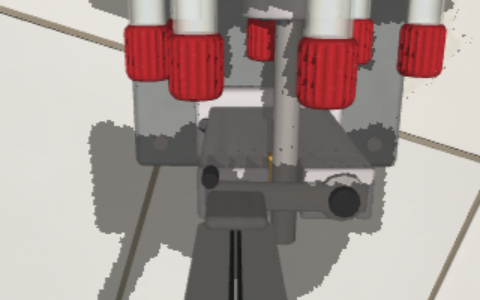

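The keeper is shut against the pin: bar level from screw (344,201) to pin (210,177), pushed at about 23 N. Next I back off, rise, turn and go above the wheel.

```bash
python3 -m creep '[-0.08,0,0,0,0,0, -0.08,0,-0.05,0,0,0, 0,0,-0.2,0,0,0, 0,0,-0.2,0,0,0, 0,0,-0.2,0,0,0]'
python3 -m creep '[0,0,-0.2,0,0,-0.125, 0,0,0,0,0,-0.125, 0,0,0,0,0,-0.125, 0,0,0,0,0,-0.125, 0,0,0,0,0,-0.125]' 0.6
python3 -m creep '[0,0,0,0,0,-0.125, 0,0,0,0,0,-0.125, 0,0,0,0,0,-0.125, 0,0,0,0,0,-0.125, 0,0,0,0,0,-0.125]'
python3 -m creep '[0,0,0,0,0,-0.125, 0,0,0,0,0,-0.125, 0,0.15,0,0,0,0, -0.04,0.15,0,0,0,0, -0.036,0.15,0,0,0,0]'
python3 - <<'E'
from h import *;from workcell import state,eyes
rep(state())
w=eyes.get_image('wrist');cv2.imwrite('pics/w5.png',w['color'][:,:,::-1]);pickle.dump(w,open('w5.pkl','wb'))
z=np.load('pose.npz');R,O=z['R'],z['O'];P=((cloud(w)-O)@R)[w['depth']>0]
for lo in(.19,.205,.215):
    Q=P[(P[:,2]>lo)&(P[:,2]<.235)&(abs(P[:,0])<.03)];print(lo,len(Q),Q.mean(0).round(4),Q.min(0).round(4),Q.max(0).round(4),np.polyfit(Q[:,1],Q[:,0],1))
t=eyes.get_image('scene');pickle.dump(t,open('s5.pkl','wb'))
P=((cloud(t)-O)@R);v=t['color'].max(-1);Q=P[(P[...,2]>.185)&(P[...,2]<.235)&(abs(P[...,0])<.03)&(abs(P[...,1])<.1)];print('scene',len(Q),Q.min(0),Q.max(0),np.percentile(Q[:,0],[5,50,95]))
E
```

```text
time_s: 6.3
ee_pos: [0.4556, -0.0378, 0.3098]
orientation: [0.989, 0.15, -0.0, -0.0]
force: [0.1, 0.3, -0.3]
finger_gap: 0.001
grasp_force: 0.0
time_s: 6.8
ee_pos: [0.4563, -0.0378, 0.3581]
orientation: [0.886, 0.463, 0.0, -0.0]
force: [-0.1, 0.0, -0.6]
finger_gap: 0.395
grasp_force: 0.0
time_s: 7.3
ee_pos: [0.4562, -0.0378, 0.3579]
orientation: [0.691, 0.723, 0.0, -0.0]
force: [-0.3, 0.6, 0.3]
finger_gap: 0.598
grasp_force: 0.0
time_s: 7.8
ee_pos: [0.5705, -0.0225, 0.3584]
orientation: [0.593, 0.806, 0.0, 0.0]
force: [-0.4, 0.0, 0.0]
finger_gap: 0.596
grasp_force: 0.0
tcp [ 0.5705 -0.0225  0.3584] yaw 107.3 tool in rot frame [-0.0085  0.0015  0.3584] toolz [ 0.001 -0.    -1.   ] tooly [1.    0.006 0.001] j [-0.16  0.23  1.21  0.    1.71 -0.46] F [-0.4  0.   0. ]
0.19 2427 [-1.000e-04  1.030e-02  2.145e-01] [-0.007  -0.0738  0.1901] [0.007  0.077  0.2266] [ 1.85479494e-04 -9.57145666e-05]
0.205 1962 [-0.      0.0071  0.2184] [-0.0069 -0.0587  0.205 ] [0.007  0.0631 0.2266] [-3.08189966e-03 -5.49628219e-06]
0.215 1457 [0.     0.0044 0.2212] [-0.0066 -0.0436  0.215 ] [0.007  0.047  0.2266] [1.82423738e-04 7.17296217e-08]
scene 480 [-0.0087126  -0.07351485  0.18500474] [0.01137012 0.08568131 0.22799954] [-0.00670523 -0.00369776  0.00713792]
```

```bash
cat >> h.py <<'E'
def wheel_view(im,R,O,N=240,half=.11,x=-.007):
    k=np.array([[-half,half],[half,half],[half,-half],[-half,-half]])  # y,z
    # image left = +y (seen from robot)
    src=np.float32([proj(im,O+R@np.array([x,-a,.126+b]) + R@np.array([0,.0015,0])) for a,b in k])
    return cv2.warpPerspective(im['color'],cv2.getPerspectiveTransform(src,np.float32([[0,0],[N,0],[N,N],[0,N]])),(N,N),flags=cv2.INTER_CUBIC)
def hole(im,N=240,half=.11):
    z=np.load('pose.npz');V=wheel_view(im,z['R'],z['O']);g=cv2.GaussianBlur(V.max(-1),(0,0),1).astype(float)
    A=np.arange(-180,180,1.);s=N/2/half;sc=[]
    for a in A:
        c=(N/2-.048*np.sin(np.radians(a))*s,N/2-.048*np.cos(np.radians(a))*s)
        m=np.zeros((N,N),np.uint8);cv2.circle(m,(int(round(c[0]*16)),int(round(c[1]*16))),int(.0085*s*16),1,-1,shift=4);sc.append(g[m>0].mean())
    sc=np.array(sc);out=[];t=sc.copy()
    for _ in range(3):
        i=t.argmin();w=np.arange(i-14,i+15)%360;ww=np.clip(sc[i]+25-sc[w],0,None);out.append(((A[i]+(ww*np.arange(-14,15)).sum()/ww.sum()).round(1),sc[i].round(0)));t[np.arange(i-22,i+23)%360]=999
    return V,out
E
python3 - <<'E'
from h import *
V=[]
for im in(pickle.load(open('i0.pkl','rb'))['scene'],pickle.load(open('s5.pkl','rb')),pickle.load(open('w1.pkl','rb'))):
    v,o=hole(im);print(o);V.append(v)
cv2.imwrite('pics/rect.png',np.hstack(V)[:,:,::-1])
E
```

```text
[(np.float64(-44.5), np.float64(29.0)), (np.float64(11.1), np.float64(51.0)), (np.float64(66.8), np.float64(58.0))]
[(np.float64(-44.7), np.float64(20.0)), (np.float64(11.2), np.float64(53.0)), (np.float64(-137.8), np.float64(56.0))]
[(np.float64(-56.7), np.float64(19.0)), (np.float64(-92.5), np.float64(32.0)), (np.float64(-139.5), np.float64(32.0))]
```

View pics/rect.png

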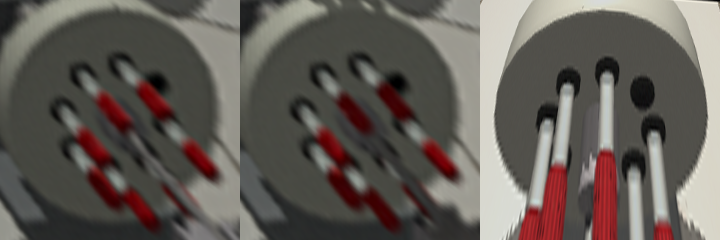

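The rectified faces show the hole at right of top (local (162,92) in the wrist view), about -53° after fitting the ring centre. The scene view has a parallax offset, so I'll calibrate that numerically and add a cap check using depth.

```bash
cat >> h.py <<'E'
def caps(im):
    z=np.load('pose.npz');P=(cloud(im)-z['O'])@z['R'];c=im['color'].astype(int)
    m=(im['depth']>0)&(c[...,0]>60)&(c[...,0]>2*c[...,1])&(P[...,0]<-.015)&(P[...,0]>-.07)
    y=P[m][:,1]-.0015;zz=P[m][:,2]-.126;r=np.hypot(y,zz);k=(r>.03)&(r<.07)
    h,_=np.histogram(np.degrees(np.arctan2(y[k],zz[k])),np.arange(-180,181,15));return h
E
sed -i "s/V=wheel_view(im,z\['R'\],z\['O'\])/V=wheel_view(im,z['R'],z['O'],x=x)/; s/def hole(im,N=240,half=.11)/def hole(im,N=240,half=.11,x=-.007)/" h.py
python3 - <<'E'
from h import *
for n,im in(('i0',pickle.load(open('i0.pkl','rb'))['scene']),('s5',pickle.load(open('s5.pkl','rb'))),('w1',pickle.load(open('w1.pkl','rb')))):
    for x in(-.007,-.010,-.012,-.014): 
        v,o=hole(im,x=x);print(n,x,[(float(a),float(b)) for a,b in o])
    print(caps(im))
E
```

```text
i0 -0.007 [(-44.5, 29.0), (11.1, 51.0), (66.8, 58.0)]
i0 -0.01 [(-38.8, 30.0), (15.4, 55.0), (64.2, 61.0)]
i0 -0.012 [(-35.2, 34.0), (17.0, 59.0), (63.3, 64.0)]
i0 -0.014 [(-31.9, 39.0), (18.2, 63.0), (-71.0, 65.0)]
[ 0  3  0  0  0 12 13  0  0  0  0 12 18  0 25  5  5 24  0 11  6  0 14  6]
s5 -0.007 [(-44.7, 20.0), (11.2, 53.0), (-137.8, 56.0)]
s5 -0.01 [(-38.2, 20.0), (15.5, 58.0), (-137.0, 61.0)]
s5 -0.012 [(-33.9, 22.0), (17.1, 62.0), (-137.0, 62.0)]
s5 -0.014 [(-29.9, 24.0), (-137.4, 62.0), (18.9, 67.0)]
[ 0  2  0  0  0 15  9  0  0  0  0  6 10  0 16  2  5 22  0  9  4  0 13  4]
w1 -0.007 [(-56.7, 19.0), (-92.5, 32.0), (-139.5, 32.0)]
w1 -0.01 [(-46.5, 26.0), (-73.1, 34.0), (64.1, 49.0)]
w1 -0.012 [(-61.7, 38.0), (-41.3, 54.0), (161.1, 69.0)]
w1 -0.014 [(-51.8, 48.0), (160.9, 68.0), (-33.1, 80.0)]
[  0   2 176  99   0 223 106   0   0   0  23 408  30  80 360   2  34 291
   0   2 112   3   4 101]
```

```bash
python3 -m creep '[-0.123,0.007,0.008,0,0.1267,0, -0.123,0.007,0.008,0,0.1267,0, -0.123,0.007,0.008,0,0.1267,0, -0.123,0.007,0.008,0,0.1267,0, -0.123,0.007,0.008,0,0.1267,0]'
python3 -m creep '[0,0,0.1,0,0,0, 0,0,0.1,0,0,0, 0,0,0.05,0,0,0, 0,0,0,0,0,0, 0,0,0,0,0,0]'
cat >> h.py <<'E'
def wh(s):
    rep(s);z=np.load('pose.npz');R=Ro.from_quat(s['orientation']).as_matrix();c=z['O']+z['R']@[0,.0015,.126];print('wheel centre in tool (mm)',(R.T@(c-s['ee_pos'])*1000).round(1),'axle in tool',(R.T@z['R'][:,0]).round(3))
    v=z['R'].T@R[:,2];print('phi',np.degrees(np.arctan2(-v[1],-v[2])).round(1),'gap',s['finger_gap'],'grip',s['grasp_force'],'T',s['time_s'])
E
python3 -c "
from h import *;from workcell import state;wh(state())"
```

```text
time_s: 8.4
ee_pos: [0.6202, -0.1589, 0.3102]
orientation: [0.56, 0.761, 0.196, -0.262]
force: [1.4, 0.2, -0.5]
finger_gap: 0.599
grasp_force: 0.0
time_s: 8.9
ee_pos: [0.6086, -0.1205, 0.2604]
orientation: [0.561, 0.761, 0.193, -0.262]
force: [0.5, 0.0, 0.6]
finger_gap: 0.601
grasp_force: 0.0
tcp [ 0.6086 -0.1205  0.2604] yaw 107.3 tool in rot frame [-0.0007 -0.1034  0.2604] toolz [-0.002  0.615 -0.788] tooly [1.    0.004 0.001] j [-0.57  0.58  1.07  0.45  1.99 -0.79] F [0.5 0.  0.6]
wheel centre in tool (mm) [-1.000e-01  9.000e-01  1.704e+02] axle in tool [-0.003  1.    -0.002]
phi -38.0 gap 0.6012150373982448 grip 0.0 T 8.9
```

```bash
python3 -m creep '[0,0.004,0.1,0,0,0, 0,0,0.1,0,0,0, 0,0,0.1,0,0,0, 0,0,0.08,0,0,0, 0,0,0,0,0,0]'
python3 -m creep '[0,0,0,0,0,0, 0,0,0,0,0,0, 0,0,0,0,0,0, 0,0,0,0,0,0, 0,0,0,0,0,0]' 0
python3 -m creep '[0,0,0,0,0,0, 0,0,0,0,0,0, 0,0,0,0,0,0, 0,0,0,0,0,0, 0,0,0,0,0,0]'
python3 -c "
from h import *;from workcell import state;wh(state())"
```

```text
time_s: 9.4
ee_pos: [0.5915, -0.0634, 0.1846]
orientation: [0.561, 0.761, 0.193, -0.263]
force: [-0.3, 1.2, 0.1]
finger_gap: 0.596
grasp_force: 0.0
time_s: 9.9
ee_pos: [0.5928, -0.065, 0.1851]
orientation: [0.562, 0.761, 0.193, -0.262]
force: [-0.6, -0.5, 0.0]
finger_gap: 0.215
grasp_force: 0.0
time_s: 10.4
ee_pos: [0.5919, -0.0651, 0.1849]
orientation: [0.561, 0.761, 0.193, -0.262]
force: [-3.4, -4.1, 2.3]
finger_gap: 0.143
grasp_force: 30.0
tcp [ 0.5919 -0.0651  0.1849] yaw 107.1 tool in rot frame [-0.0004 -0.0454  0.1849] toolz [-0.003  0.615 -0.788] tooly [ 1.     0.003 -0.001] j [-0.51  0.56  1.3   0.45  1.78 -0.83] F [-3.4 -4.1  2.3]
wheel centre in tool (mm) [ 0.7  0.6 75.3] axle in tool [-0.001  1.    -0.003]
phi -38.0 gap 0.14298371957852102 grip 30.000945031642914 T 10.4
```

Gripped at 30 N on a 13.4 mm thickness. Swing the wheel +76°.

```bash
python3 -m creep '[0.02,0,0.001,0,-0.064,0, 0.04,0,0.0026,0,-0.1267,0, 0.04,0,0.0026,0,-0.1267,0, 0.04,0,0.0026,0,-0.1267,0, 0.04,0,0.0026,0,-0.1267,0]'
python3 -m creep '[0.04,0,0.0026,0,-0.1267,0, 0.04,0,0.0026,0,-0.1267,0, 0.04,0,0.0026,0,-0.1267,0, 0.04,0,0.0026,0,-0.1267,0, 0.04,0,0.0026,0,-0.1267,0]'
python3 -m creep '[0.02,0,0.001,0,-0.064,0, 0,0,0,0,0,0, 0,0,0,0,0,0, 0,0,0,0,0,0, 0,0,0,0,0,0]'
python3 - <<'E'
from h import *;from workcell import state,eyes
wh(state());im=eyes.get_image('scene');pickle.dump(im,open('s6.pkl','wb'));print(hole(im,x=-.0025)[1],caps(im))
print(hole(pickle.load(open('s5.pkl','rb')),x=-.0025)[1])
E
```

```text
time_s: 10.9
ee_pos: [0.58, -0.0268, 0.2005]
orientation: [0.594, 0.804, 0.017, -0.023]
force: [-2.0, -3.6, -14.3]
finger_gap: 0.152
grasp_force: 30.0
time_s: 11.4
ee_pos: [0.5656, 0.02, 0.1883]
orientation: [0.567, 0.768, -0.177, 0.24]
force: [0.9, -15.8, -17.1]
finger_gap: 0.146
grasp_force: 30.0
time_s: 11.9
ee_pos: [0.5641, 0.025, 0.1839]
orientation: [0.563, 0.76, -0.192, 0.26]
force: [-4.2, 3.3, 0.1]
finger_gap: 0.147
grasp_force: 30.0
tcp [0.5641 0.025  0.1839] yaw 106.9 tool in rot frame [-0.0007  0.0488  0.1839] toolz [-0.    -0.612 -0.791] tooly [ 1.    -0.001  0.001] j [ 0.35  0.32  1.71 -0.7   1.24  0.33] F [-4.2  3.3  0.1]
wheel centre in tool (mm) [-2.   0.7 74.8] axle in tool [ 0.001  1.    -0.   ]
phi 37.7 gap 0.14714206070819588 grip 30.00185251235962 T 11.9
[(np.float64(-10.7), np.float64(46.0)), (np.float64(107.2), np.float64(54.0)), (np.float64(161.3), np.float64(54.0))] [ 1 11  0  0  3  1  0  0  0  0  6 20  0  0  0  3 28  1  4 12  1  9 15  1]
[(np.float64(-54.7), np.float64(20.0)), (np.float64(-141.3), np.float64(49.0)), (np.float64(0.7), np.float64(49.0))]
```

```bash
Z='[0,0,0,0,0,0, 0,0,0,0,0,0, 0,0,0,0,0,0, 0,0,0,0,0,0, 0,0,0,0,0,0]'
python3 -m creep '[0,0,0,0,0,0, 0,0,0,0,0,0, 0,0,0,0,0,0, 0,0,0,0,0,0, 0,0,0,0,0,0]' 0.6
python3 -m creep '[0,0,-0.1,0,0,0, 0,0,-0.15,0,0,0, 0,0,-0.15,0,0,0, 0,0,-0.15,0,0,0, 0,0,0,0,0,0]'
for i in 1 2 3 4 5 6 7; do python3 -m creep '[0,0,0,0,0,0, 0,0,0,0,0,0, 0,0,0,0,0,0, 0,0,0,0,0,0, 0,0,0,0,0,0]' | head -1; done
python3 - <<'E'
from h import *;from workcell import state,eyes
wh(state())
for k in(1,2):
    im=eyes.get_image('scene');pickle.dump(im,open(f's7{k}.pkl','wb'));print(hole(im,x=-.0025)[1],caps(im))
im=eyes.get_image('wrist');pickle.dump(im,open(f'w7.pkl','wb'));print(hole(im)[1],caps(im))
im=eyes.get_image('top');print(caps(im))
E
```

```text
time_s: 12.45
ee_pos: [0.5654, 0.0241, 0.1848]
orientation: [0.561, 0.76, -0.194, 0.263]
force: [-0.2, -0.3, 0.2]
finger_gap: 0.533
grasp_force: 0.0
time_s: 12.95
ee_pos: [0.5418, 0.1082, 0.2968]
orientation: [0.561, 0.761, -0.19, 0.265]
force: [0.4, -0.1, -0.1]
finger_gap: 0.602
grasp_force: 0.0
time_s: 13.45
time_s: 13.95
time_s: 14.45
time_s: 14.95
time_s: 15.45
time_s: 15.95
time_s: 16.45
tcp [0.5401 0.1054 0.2929] yaw 107.1 tool in rot frame [-1.000e-04  1.327e-01  2.929e-01] toolz [ 0.002 -0.617 -0.787] tooly [ 1.     0.003 -0.   ] j [ 0.5   0.28  1.49 -0.65  1.54  0.28] F [-0.6  0.1  0.5]
wheel centre in tool (mm) [-3.000e-01 -2.000e-01  2.123e+02] axle in tool [-0.002  1.     0.002]
phi 38.1 gap 0.5987448829742807 grip 0.0 T 16.45
[(np.float64(-11.1), np.float64(14.0)), (np.float64(-157.5), np.float64(52.0)), (np.float64(-48.2), np.float64(53.0))] [ 0  8  1  0  0 13  3  0 22  7  0  0  0  2 29  0 17 13  0 20  3  1 24  3]
[(np.float64(-11.0), np.float64(15.0)), (np.float64(-157.5), np.float64(52.0)), (np.float64(-48.1), np.float64(53.0))] [ 0  8  1  0  1 13  2  0 16 13  0  0  0  1 30  0 15 14  0 18  6  0 19  9]
[(np.float64(120.9), np.float64(194.0)), (np.float64(143.1), np.float64(199.0)), (np.float64(100.3), np.float64(201.0))] [  0  68  99   0   0  89   0   0 219   0   0   0   0  23 271   0 121 186
   0 186  83   0  46  24]
[ 0  0 19  4  0  2  1  0 28  1  0  0  0 17 16  0 29  1  0  2  9  0  5 14]
```

The wheel rolled back from +23° to a rest at -11°. Now swing the other way.

```bash
python3 -m creep '[0,0,0.13,0,0,0, 0,0,0.13,0,0,0, 0,0,0.13,0,0,0, 0,0,0.1,0,0,0, 0,0,0.06,0,0,0]'
python3 -m creep '[0,0,0,0,0,0, 0,0,0,0,0,0, 0,0,0,0,0,0, 0,0,0,0,0,0, 0,0,0,0,0,0]' 0
python3 -m creep '[0,0,0,0,0,0, 0,0,0,0,0,0, 0,0,0,0,0,0, 0,0,0,0,0,0, 0,0,0,0,0,0]'
python3 - <<'E'
from h import *;from workcell import state,eyes
wh(state());im=eyes.get_image('scene');print(hole(im,x=-.0025)[1])
E
```

```text
time_s: 17.15
ee_pos: [0.5644, 0.023, 0.183]
orientation: [0.561, 0.761, -0.195, 0.262]
force: [0.4, -0.0, 0.2]
finger_gap: 0.601
grasp_force: 0.0
time_s: 17.65
ee_pos: [0.5654, 0.0249, 0.1854]
orientation: [0.561, 0.761, -0.193, 0.263]
force: [0.6, 0.2, 1.0]
finger_gap: 0.208
grasp_force: 0.0
time_s: 18.15
ee_pos: [0.5642, 0.0244, 0.1851]
orientation: [0.562, 0.76, -0.194, 0.262]
force: [-5.5, 2.3, 5.0]
finger_gap: 0.145
grasp_force: 30.0
tcp [0.5642 0.0244 0.1851] yaw 107.1 tool in rot frame [-0.0007  0.0482  0.1851] toolz [ 0.    -0.617 -0.787] tooly [ 1.     0.002 -0.001] j [ 0.35  0.32  1.71 -0.71  1.24  0.33] F [-5.5  2.3  5. ]
wheel centre in tool (mm) [-0.3  0.7 75.4] axle in tool [-0.002  1.     0.   ]
phi 38.1 gap 0.14493132549736426 grip 30.001439452171326 T 18.15
[(np.float64(-11.3), np.float64(20.0)), (np.float64(-157.5), np.float64(51.0)), (np.float64(118.1), np.float64(53.0))]
```

```bash
python3 -m creep '[-0.02,0,0.001,0,0.064,0, -0.04,0,0.0026,0,0.1267,0, -0.04,0,0.0026,0,0.1267,0, -0.04,0,0.0026,0,0.1267,0, -0.04,0,0.0026,0,0.1267,0]'
python3 -m creep '[-0.04,0,0.0026,0,0.1267,0, -0.04,0,0.0026,0,0.1267,0, -0.04,0,0.0026,0,0.1267,0, -0.04,0,0.0026,0,0.1267,0, -0.04,0,0.0026,0,0.1267,0]'
python3 -m creep '[-0.02,0,0.001,0,0.064,0, 0,0,0,0,0,0, 0,0,0,0,0,0, 0,0,0,0,0,0, 0,0,0,0,0,0]'
python3 - <<'E'
from h import *;from workcell import state,eyes
wh(state());im=eyes.get_image('scene');print(hole(im,x=-.0025)[1],caps(im))
E
python3 -m creep '[0,0,0,0,0,0, 0,0,0,0,0,0, 0,0,0,0,0,0, 0,0,0,0,0,0, 0,0,0,0,0,0]' 0.6
python3 -m creep '[0,0,-0.1,0,0,0, 0,0,-0.15,0,0,0, 0,0,-0.15,0,0,0, 0,0,-0.15,0,0,0, 0,0,0,0,0,0]'
for i in 1 2 3 4 5 6 7; do python3 -m creep '[0,0,0,0,0,0, 0,0,0,0,0,0, 0,0,0,0,0,0, 0,0,0,0,0,0, 0,0,0,0,0,0]' | head -1; done
python3 - <<'E'
from h import *;from workcell import state,eyes
wh(state())
for k in(1,2):
    im=eyes.get_image('scene');pickle.dump(im,open(f's8{k}.pkl','wb'));print(hole(im,x=-.0025)[1],caps(im))
im=eyes.get_image('top');print(caps(im))
im=eyes.get_image('wrist');pickle.dump(im,open(f'w8.pkl','wb'));print(caps(im))
E
```

```text
time_s: 18.7
ee_pos: [0.5759, -0.0134, 0.2008]
orientation: [0.593, 0.805, -0.017, 0.023]
force: [-3.9, 3.1, -13.3]
finger_gap: 0.142
grasp_force: 30.0
time_s: 19.2
ee_pos: [0.5902, -0.06, 0.1888]
orientation: [0.566, 0.768, 0.177, -0.24]
force: [-3.4, 10.3, -8.5]
finger_gap: 0.148
grasp_force: 30.0
time_s: 19.7
ee_pos: [0.5919, -0.0651, 0.1843]
orientation: [0.562, 0.761, 0.191, -0.261]
force: [-2.2, -3.2, -4.8]
finger_gap: 0.148
grasp_force: 30.0
tcp [ 0.5919 -0.0651  0.1843] yaw 107.1 tool in rot frame [-0.0004 -0.0454  0.1843] toolz [-0.004  0.613 -0.79 ] tooly [ 1.     0.004 -0.002] j [-0.51  0.56  1.3   0.44  1.78 -0.83] F [-2.2 -3.2 -4.8]
wheel centre in tool (mm) [ 1.4  0.7 74.8] axle in tool [-0.002  1.    -0.004]
phi -37.8 gap 0.14839445451170236 grip 29.99933570623398 T 19.7
[(np.float64(-95.9), np.float64(36.0)), (np.float64(-34.4), np.float64(46.0)), (np.float64(11.6), np.float64(47.0))] [ 6  0  0  6  0  0  0  0  0 20  6  1 29  2  6 23  0 22  8  0  2  1  0  6]
time_s: 20.25
ee_pos: [0.5927, -0.0643, 0.185]
orientation: [0.561, 0.761, 0.194, -0.262]
force: [-0.1, -0.1, 0.
[... 490 characters left out ...]
heel centre in tool (mm) [ 6.000e-01 -2.000e-01  2.125e+02] axle in tool [-0.002  1.    -0.002]
phi -38.0 gap 0.5998590178836986 grip 0.0 T 24.25
[(np.float64(-12.1), np.float64(45.0)), (np.float64(33.9), np.float64(49.0)), (np.float64(107.2), np.float64(49.0))] [ 0  3  0  0 12 10  0  0  0  0  6 25  0 20 12  0 28  2  1  5  0  2  7  0]
[(np.float64(-12.0), np.float64(45.0)), (np.float64(34.0), np.float64(48.0)), (np.float64(107.1), np.float64(50.0))] [ 0  3  0  0 12 10  0  0  0  0  5 26  0 18 13  0 29  1  1  4  0  3  6  0]
[ 0  0  1  0  2 23  0  0  0  0 27  6  1 31  0  3 26  0  0  0  0  0  0  0]
[  0  69 113   0  75 172   0   0   0   0 265  31   7 283   1   0  83   0
   0 139  25   0  16  69]
```

```bash
cat >> h.py <<'E'
from scipy.optimize import least_squares
def fit(im,guess):
    z=np.load('pose.npz');P=(cloud(im)-z['O'])@z['R'];c=im['color'].astype(int)
    m=(im['depth']>0)&(c[...,0]>60)&(c[...,0]>2*c[...,1])&(P[...,0]<-.02)&(P[...,0]>-.046)
    p=(P[m][:,1:]-[.0015,.126])*1000;p=p[(np.hypot(*p.T)>35)&(np.hypot(*p.T)<62)]
    def f(q):
        a=np.radians(q[0]+45*np.arange(1,8));C=48*np.c_[np.sin(a),np.cos(a)]+q[2:4]
        return np.abs(np.linalg.norm(p[:,None]-C,axis=-1)-q[1]).min(1)
    best=min((least_squares(f,[g,7,0,0],loss='soft_l1',bounds=([-360,5,-6,-6],[360,10,6,6])) for g in np.arange(guess-15,guess+16,6)),key=lambda r:r.cost)
    return best.x.round(1),len(p),round(best.cost/len(p),2)
E
python3 - <<'E'
from h import *
L=lambda n:pickle.load(open(n,'rb'))
for n,im,g in(('w1',L('w1.pkl'),-53),('w2',L('w2.pkl'),-53),('w5',L('w5.pkl'),-53),('i0',L('i0.pkl')['scene'],-53),('s5',L('s5.pkl'),-53),('s6 (+23)',L('s6.pkl'),23),('w7',L('w7.pkl'),-11),('s7',L('s71.pkl'),-11),('w8',L('w8.pkl'),-59),('s8',L('s81.pkl'),-59)):
    print(n,*fit(im,g))
E
```

```text
w1 [-51.9   6.9  -0.5  -0.5] 2056 0.26
w2 [-51.8   6.3  -0.4   0.2] 8646 0.37
w5 [-51.7   7.5  -0.6  -1.1] 1222 0.18
i0 [-52.2   5.2   5.    3.2] 153 0.97
s5 [-52.    6.    3.6   1.9] 116 1.08
s6 (+23) [25.9  5.1  4.3  3.8] 115 0.98
w7 [-10.3   7.4  -0.4  -1. ] 1415 0.19
s7 [-10.5   5.8   3.5   2.3] 166 0.99
w8 [-64.9   7.5  -0.6  -1.1] 1348 0.18
s8 [-64.7   5.6   4.2   2.3] 131 0.94
```

Both fits agree: rests at -10.3° and -64.9°, so heavy side is down at hole = -37.6° (27.3° short on each side). Grip and turn +27.3°.

```bash
python3 -m creep '[0,0,0.13,0,0,0, 0,0,0.13,0,0,0, 0,0,0.13,0,0,0, 0,0,0.1,0,0,0, 0,0,0.06,0,0,0]'
python3 -m creep '[0,0,0,0,0,0, 0,0,0,0,0,0, 0,0,0,0,0,0, 0,0,0,0,0,0, 0,0,0,0,0,0]' 0
python3 -m creep '[0,0,0,0,0,0, 0,0,0,0,0,0, 0,0,0,0,0,0, 0,0,0,0,0,0, 0,0,0,0,0,0]'
python3 -m creep '[0.0357,0,0.002,0,-0.1138,0, 0.0357,0,0.002,0,-0.1138,0, 0.0357,0,0.002,0,-0.1138,0, 0.0357,0,0.002,0,-0.1138,0, 0,0,0,0,0,0]'
python3 -m creep '[0,0,0,0,0,0, 0,0,0,0,0,0, 0,0,0,0,0,0, 0,0,0,0,0,0, 0,0,0,0,0,0]'
python3 - <<'E'
from h import *;from workcell import state,eyes
wh(state())
for n in('wrist','scene'):
    im=eyes.get_image(n);pickle.dump(im,open(f'{n}9.pkl','wb'));print(n,*fit(im,-38))
    # keeper tab: points above the block
    z=np.load('pose.npz');P=((cloud(im)-z['O'])@z['R'])[im['depth']>0];Q=P[(P[:,0]>-.135)&(P[:,0]<-.065)&(abs(P[:,1])<.045)&(P[:,2]>.146)&(P[:,2]<.165)];print('tab',len(Q),np.median(Q,0))
E
```

```text
time_s: 24.95
ee_pos: [0.5914, -0.0631, 0.1834]
orientation: [0.561, 0.761, 0.193, -0.263]
force: [-0.3, -0.1, -0.2]
finger_gap: 0.596
grasp_force: 0.0
time_s: 25.45
ee_pos: [0.593, -0.0652, 0.1852]
orientation: [0.562, 0.761, 0.193, -0.261]
force: [0.1, 1.0, 0.0]
finger_gap: 0.208
grasp_force: 0.0
time_s: 25.95
ee_pos: [0.592, -0.0653, 0.1851]
orientation: [0.562, 0.761, 0.193, -0.262]
force: [-3.2, -3.9, 5.0]
finger_gap: 0.151
grasp_force: 30.0
time_s: 26.45
ee_pos: [0.5811, -0.0304, 0.2002]
orientation: [0.589, 0.803, 0.055, -0.074]
force: [-3.0, -1.4, 2.3]
finger_gap: 0.147
grasp_force: 30.0
time_s: 26.95
ee_pos: [0.582, -0.0332, 0.1996]
orientation: [0.592, 0.8, 0.057, -0.079]
force: [-5.3, 1.7, 5.4]
finger_gap: 0.148
grasp_force: 30.0
tcp [ 0.582  -0.0332  0.1996] yaw 107.0 tool in rot frame [-0.0005 -0.0121  0.1996] toolz [-0.002  0.193 -0.981] tooly [ 1.     0.001 -0.002] j [-0.29  0.34  1.44  0.16  1.47 -0.61] F [-5.3  1.7  5.4]
wheel centre in tool (mm) [-0.9  0.7 74.9] axle in tool [-0.     1.    -0.002]
phi -11.1 gap 0.1477256128903191 grip 30.002414882183075 T 26.95
wrist [-37.3   7.5  -0.6  -1.2] 2399 0.14
tab 434 [-0.07989978  0.01909675  0.15807851]
scene [-37.6   5.8   3.6   2.5] 124 0.96
tab 30 [-0.08130928  0.02425717  0.15610004]
```

The wheel is held at -37.5° against a target of -37.6°. The keeper tab is at (-80, +19) mm, which is shut. Grip is 30 N, so I'm handing in.

```bash
python3 -c "
from workcell import robot;print(robot.sign_off())"
```

```text
the job is handed in; nothing more can be done
None
```

The job is handed in (no verdict came back): the keeper is shut against its stop pin, and the gripper is holding the wheel by its rim at 30 N with the heavy side straight down, within about 1° by my measurement. The heavy side came from two swings, which came to rest 27° short of the bottom on either side.

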